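# Set out the wooden village sample on its display board

## Robot

A 7-joint arm with a two-finger parallel gripper is mounted at the origin on the work surface. World frame = base frame: x ahead of the robot, y to its left, z up, the work surface at z = 0. Lengths are in m, angles in rad, forces in N, time in s.
With the tool pointing down it reaches from about 0.4 to 0.875 m from the base axis. Payload 19.3 kg.
Tool frame: the origin (TCP) lies at the very end of the fingers, on their centre line; the grasp point (between the pads) lies 19 mm behind it; z points along the fingers, y is the line along which they close (so a half turn about z gives the same grasp; the last joint's range is limited). The gripper opens to 85 mm and grips with 20 to 120 N. Pads are 22 mm wide; open, the fingers measure 114 mm over their backs; the gripper's body (76 mm by 85 mm) begins 54 mm behind the grasp point. The pads swing forward as they close: fully open they stand 13 mm farther back than shut.
Start: joints at [1.21, 0.521, -0.036, 1.599, 0.021, 1.021, -0.113], TCP at [0.179, -0.599, 0.231] pointing down, gripper open.
Joint ranges: [-2.91, 2.91], [-0.3, 2.13], [-1.5, 1.42], [0.17, 2.43], [-1.26, 4.41], [0.16, 1.93], [-2.52, 2.52]. Speed limits (rad/s): [1.89, 1.89, 2.39, 2.39, 3.01, 3.01, 3.01].

## Interface

Orientations are given as [roll, pitch, yaw] about the fixed x, y, z axes, in that order (R = Rz(yaw) Ry(pitch) Rx(roll)).
In Python, from workcell import bot gives the robot as it stands. The module is installed in compiled form; this text tells all that it offers.
- The arm moves only by the tool apply_moves, never from a script. Its arguments are lists of equal length, an entry for each row: "claw": the finger opening in m, from 0 to 0.0854; "xyz": the shift along the tool's x, y, z in m, a list of three; "twist": the turn, a rotation vector about the tool's x, y, z in rad, a list of three. A call has 1 to 20 rows; each row shifts and turns the commanded pose from where the row before left it, along the tool's axes as they then stand; what a row does not reach is not made up. A row lasts 1/10 s, in which the tool goes at most 50 mm and 8.59 degrees, less where a joint would pass 70% of its speed; a pose out of reach is approached as far as the arm can. A call with a gripper value outside its range is refused whole. The fingers move at their own pace and stop on an object; "force" is the grip in N (left out, the last holds). Time passes only in rows, so rows that do not move let the fingers close. It gives the time, the measured TCP pose, the force, the opening and the grip force at its end, in the units of the state.
- bot.observe(): the state, without advancing time (a new reading comes with each control period).
- bot.grab_frame(name): name is "scene" or "top"; returns a dict with "img" (480x640x3 uint8, red, green, blue), "vfov" (degrees; the focal length in pixels is half the picture's height over the tangent of half this angle, whatever the lens; pixels are square), "cx", "cy" (the principal point, pixels), "view" (4x4, takes a point from world to camera coordinates). Camera axes: x right, y up, looking along -z (the intrinsics and any distortion apply to the point x, -y, -z); pixel columns grow to the right and rows downward; lengths in m; the calibration is good to about 2 mm. A picture is of the moment at which its call begins. There is no depth.
- bot.job_done(): hands the job in; it is judged then, once.
Trained networks look in the newest picture that a camera, given by its name, has taken for a name from the list of things; names that differ only in an ending like _2 or _b are one class to them, and where a whole thing is asked for, a point or a joint stands for the part that bears it (a point fixed in the world has none). Each returns a list of dicts, best first, with "score" (0 to 1); they miss things now and then, are a little off and sometimes report something else, mostly with a low value. They report only what shows in the picture. A call takes as long as a camera call. They do not tell look-alikes from the thing itself.
- bot.find_in(camera, query): "position" ([x, y, z] in m, in world coordinates, good to about 4 mm: the middle of the surface that is visible of it).
The state is a dict: "clock": time; "qpos": joint angles; "qd": joint speeds; "joint_efforts": joint torques, N m; "position": TCP position; "tool_rot": TCP orientation; "force": force on the tool from outside, world axes, zero at the start; "moment": the same for the moment, N m; "grip_width": finger opening in m; "finger_force": force on a finger pad.
Only numpy, scipy, OpenCV 4.12 (cv2) and the standard library are available. Lean on these libraries where they do the work, as an engineer would, in place of code of your own. Each camera call takes 0.05 s, during which the arm holds its last target. There are 200 camera calls.

## Task

Set out the wooden village on the plywood display board, each piece upright, square with the board and centred in the pencilled outline for its place: the gate midway between the glued-down house and shed, the tower beside the house on the side away from the shed, and the fir tree behind the shed (the side away from the robot). Put the spire squarely on top of the tower. Leave the cork sanding block, the tin and the loose slat where they lie.

Things in the scene. Friction and masses are not known exactly. Their poses are not given: they have to be found in the camera images.
- tower: Loose plain pale wooden block, 40 x 40 mm in plan and 65 mm tall, flat top, a small dark window near the top of each of its four sides. Starts standing on the table. Origin: centre of its underside, z up, x and y square to its sides. 45 to 90 g.
- spire: Loose wooden spire, the roof of the tower: a square band 46 x 46 mm, 24 mm tall, with upright sides (grip these), below a pointed pyramid 50 mm tall. Starts upright on the table. Origin: centre of its flat underside, z up, x and y square to the band's sides. It simply rests on the tower, overhanging it by 3 mm all round. 35 to 70 g.
- gate: Loose wooden gate, an upside-down U: two posts 28 (x) x 16 (y) mm, 55 mm tall, and on them a lintel 28 mm thick (x), 78 mm wide (y), from 55 to 73 mm height. Starts upright on the table. Origin: midway between the posts at their underside, z up. Both sides are alike. Placed right, its y lies along the board's y, either way round. 38 to 77 g.
- tree: Loose wooden fir tree with a zigzag outline, sawn from a 20 mm board (thickness along x), 103 mm tall, on a foot 36 (x) x 56 (y) x 10 mm; 57 mm wide (y) at 47 mm height, 45 mm at 66 mm. Starts upright on the table. Origin: centre of the foot's underside, z up. Placed right, its broad face looks to the front: its y along the board's y, either way. 35 to 70 g.
- board: Fixed plywood board, 150 (x) x 450 (y) x 12 mm. Origin: centre of its underside; x to the back (away from the robot), y to the left. Pencilled outlines, centres in board x, y (mm): gate 36 x 82 at (-25, 0); tower, a 46 mm square at each end, (-25, +190) and (-25, -190); tree 42 x 62 at (45, +100) and (45, -100), only one of each two being right, depending on where the house stands.
- house: Small wooden house glued to the board, 54 x 70 mm, with a pointed gable roof, about 80 mm tall, a dark door to the front. Origin: centre of its underside, on the board at board x = -25 mm, y = +100 or -100 mm; axes as the board's. The shed has the other place.
- shed: Low wooden shed with a flat roof glued to the board, 56 (x) x 76 (y) mm, 43 mm tall, a wide dark door to the front. Origin: centre of its underside, on the board at board x = -25 mm, y = -100 or +100 mm; axes as the board's.
- sanding_block: Loose cork sanding block, 50 x 70 x 30 mm, not to be moved. Origin: centre of its underside.
- tin: Loose round lidded steel tin, 62 mm diameter, 36 mm tall, not to be moved. Origin: centre of its underside.
- slat: Loose house-shaped wooden slat lying flat, 75 (x) x 50 (y) x 14 mm, its point to +x, not to be moved. Origin: on its underside, 35 mm from its flat end and 40 mm from its point.
Mind the look-alikes: they are no part of the job. What is shaped like the tree but blue is not meant.

How it is judged:
At the end, for the whole second after the job is handed in: Gate, tower and tree upright on the board within 12 mm (each board axis) of the centres of their outlines (middle; house end; behind the shed), spire on the tower within 8 mm; upright within 0.1 rad, square within 0.2 rad (quarter turns of tower and spire and half turns free), at rest (((y of house in the frame of board above 0.05 m and x of tower in the frame of board between -0.037 and -0.013 m and y of tower in the frame of board between 0.178 and 0.202 m and z of tower in the frame of board between 0.008 and 0.016 m and x of tree in the frame of board between 0.033 and 0.057 m and y of tree in the frame of board between -0.112 and -0.088 m and z of tree in the frame of board between 0.008 and 0.016 m) or (y of house in the frame of board below -0.05 m and x of tower in the frame of board between -0.037 and -0.013 m and y of tower in the frame of board between -0.202 and -0.178 m and z of tower in the frame of board between 0.008 and 0.016 m and x of tree in the frame of board between 0.033 and 0.057 m and y of tree in the frame of board between 0.088 and 0.112 m and z of tree in the frame of board between 0.008 and 0.016 m)) and x of gate in the frame of board between -0.037 and -0.013 m and y of gate in the frame of board between -0.012 and 0.012 m and z of gate in the frame of board between 0.008 and 0.016 m and x of spire in the frame of tower between -0.008 and 0.008 m and y of spire in the frame of tower between -0.008 and 0.008 m and z of spire in the frame of tower between 0.061 and 0.069 m and angle between the x axis of each of gate, tree and the x axis of board, either way round below 0.2 rad and (angle between the x axis of tower and the x axis of board, either way round below 0.2 rad or angle between the x axis of tower and the y axis of board, either way round below 0.2 rad) and (angle between the x axis of spire and the x axis of tower, either way round below 0.2 rad or angle between the x axis of spire and the y axis of tower, either way round below 0.2 rad) and angle between each of tower, spire, gate, tree's own z axis and vertical below 0.1 rad and linear speed of each of tower, spire, gate, tree below 0.02 m/s and angular speed of each of tower, spire, gate, tree below 0.2 rad/s); the robot touches nothing.
It fails at once if the sanding block, tin or slat moved by more than 20 mm (distance of any of sanding_block, tin, slat from where it was at the start of the episode above 0.02 m).
It also fails if it takes over 112 s, if anything falls off the work surface, if the arm or the gripper's body presses on something with over 40 N, if the wrist force passes 120 N, or if a joint passes its speed limit or range.

## Working session

There is one attempt and no reset: what is moved stays moved. The work goes in short steps, Python scripts to look and compute and a tool call to move; the robot and the scene stay as the last step left them, time stands still between calls to the robot, and variables do not carry over. Pictures are saved under pics/ and viewed, at most 14 in all, crops included, and the job is handed in when it is done.

Besides the shell and the picture viewer there is one more tool, called after "Request:" in YAML: its name, and indented under it one key for each argument. apply_moves: Moves the arm, as the interface text tells. Its arguments: {"type":"object","properties":{"claw":{"type":"array"},"xyz":{"type":"array"},"twist":{"type":"array"},"force":{"type":"number"}},"required":["claw","xyz","twist"]}

```bash
mkdir -p pics; cat > h.py <<'E'
from workcell import bot
import cv2, numpy as np
def cam(n):
    f=bot.grab_frame(n); return f
def save(f,p,crop=None,s=1):
    im=f["img"][:,:,::-1]
    if crop: x0,y0,x1,y1=crop; im=im[y0:y1,x0:x1]
    cv2.imwrite(p,cv2.resize(im,None,fx=s,fy=s,interpolation=cv2.INTER_CUBIC))
def proj(f,P):
    P=np.atleast_2d(P).astype(float); V=np.array(f["view"]); c=P@V[:3,:3].T+V[:3,3]
    F=240/np.tan(np.radians(f["vfov"])/2)
    return np.c_[f["cx"]+F*c[:,0]/-c[:,2], f["cy"]-F*c[:,1]/-c[:,2]]
def unproj(f,uv,z):
    uv=np.atleast_2d(uv).astype(float); V=np.array(f["view"]); F=240/np.tan(np.radians(f["vfov"])/2)
    d=np.c_[(uv[:,0]-f["cx"])/F,-(uv[:,1]-f["cy"])/F,-np.ones(len(uv))]@V[:3,:3]
    o=-V[:3,:3].T@V[:3,3]; t=(z-o[2])/d[:,2]; return o+d*t[:,None]
E
python3 - <<'E'
from h import *
for n in("scene","top"):
    f=cam(n); save(f,f"pics/{n}0.png"); print({k:v for k,v in f.items() if k!="img"})
    for q in"tower spire gate tree board house shed sanding_block tin slat".split():
        print(n,q,[(round(r["score"],2),np.round(r["position"],3).tolist(),proj(f,r["position"])[0].round().tolist()) for r in bot.find_in(n,q)])
print(bot.observe())
E
```

```text
{'vfov': 53.586454518891074, 'cx': 328.70688156821564, 'cy': 238.09990179900458, 'view': array([[-0.10263647,  0.99459555,  0.01566647,  0.10010841],
       [-0.72098767, -0.08523388,  0.68768595,  0.29459566],
       [ 0.6853047 ,  0.05928632,  0.72583924, -1.36929048],
       [ 0.        ,  0.        ,  0.        ,  1.        ]])}
scene tower [(0.7, [0.591, -0.344, 0.056], [177.0, 270.0]), (0.63, [0.602, -0.094, 0.056], [300.0, 286.0]), (0.37, [0.621, 0.101, 0.064], [402.0, 301.0])]
scene spire []
scene gate [(0.78, [0.453, 0.013, 0.067], [360.0, 232.0]), (0.19, [0.622, 0.101, 0.066], [403.0, 300.0])]
scene tree [(0.94, [0.364, -0.358, 0.048], [203.0, 197.0]), (0.87, [0.462, -0.332, 0.05], [202.0, 227.0]), (0.75, [0.473, -0.432, 0.035], [157.0, 231.0]), (0.56, [0.316, -0.217, 0.05], [267.0, 188.0])]
scene board [(0.95, [0.642, 0.011, 0.011], [352.0, 322.0])]
scene house [(0.7, [0.626, 0.101, 0.065], [402.0, 303.0])]
scene shed [(0.7, [0.464, 0.115, 0.038], [407.0, 249.0]), (0.62, [0.604, -0.092, 0.056], [302.0, 287.0]), (0.47, [0.462, -0.128, 0.03], [295.0, 242.0])]
scene sanding_b
[... 1249 characters left out ...]
 array([ 1.20984469,  0.52138095, -0.03630789,  1.59952238,  0.02121643,
        1.02106316, -0.11276881]), 'qd': array([-7.15796428e-05, -8.44360553e-04,  3.87888470e-04, -1.08465029e-03,
       -2.23064226e-04,  8.97345895e-04, -8.75963683e-04]), 'joint_efforts': array([ 7.43204964e-04, -9.26840186e+01,  1.97879612e+00, -3.70246375e+01,
        1.81809400e-02,  1.94928842e-03,  2.22526194e-05]), 'position': array([ 0.17914527, -0.59876867,  0.23129455]), 'tool_rot': array([3.14158066e+00, 7.75746160e-06, 2.90755740e-01]), 'force': array([-0.20181788, -0.15168614,  0.38738092]), 'moment': array([ 0.05308917, -0.00152792,  0.06996215]), 'finger_force': 0.0, 'grip_width': 0.08556348458409951}
```

View pics/scene0.png

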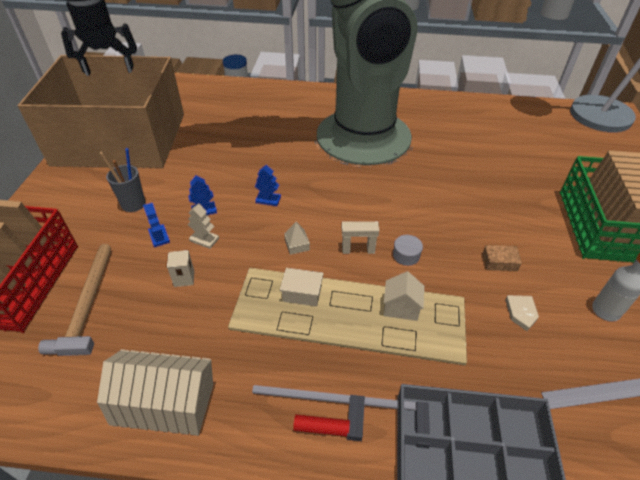

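View pics/top0.png

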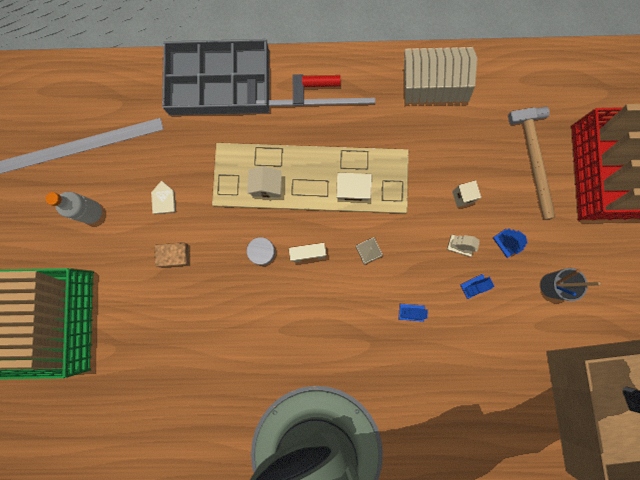

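```bash
python3 - <<'E'
from h import *
f=cam("top"); g=cam("scene")
a=cv2.resize(f["img"][170:270,440:540],None,fx=4,fy=4,interpolation=cv2.INTER_CUBIC)
b=cv2.resize(g["img"][190:290,130:230],None,fx=4,fy=4,interpolation=cv2.INTER_CUBIC)
cv2.imwrite("pics/c1.png",np.hstack([a,b])[:,:,::-1])
save(f,"pics/c2.png",(205,138,415,278),3.8)
E
```

```text
(no output)
```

View pics/c1.png

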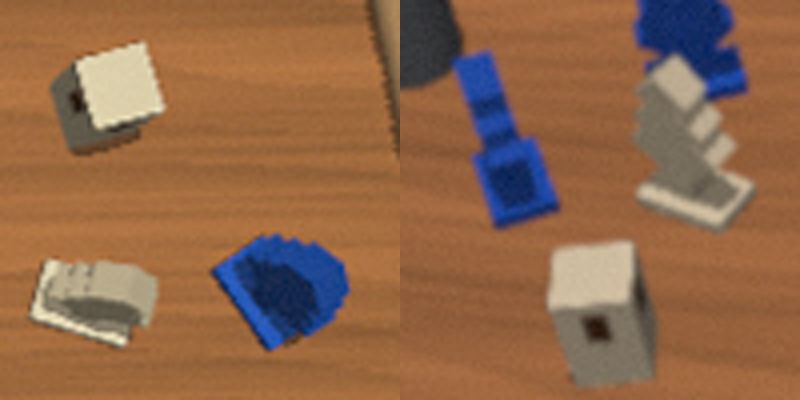

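View pics/c2.png

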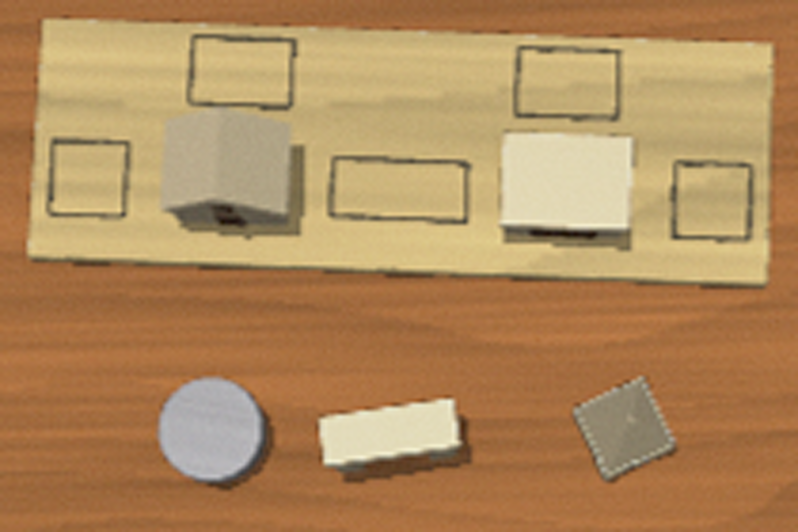

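```bash
cat > fit.py <<'E'
from h import *
from scipy.optimize import least_squares
f=cam("top"); g=cam("scene")
c1=lambda p:np.array(p)/4+[439.6,169.6]
c2=lambda p:np.array(p)/3.8+[204.6,137.6]
# model corners (x,y) in object frame, in picked order
D={"board":(c2([(43,20),(773,43),(766,283),(30,257)]),.012,[(75,225),(75,-225),(-75,-225),(-75,225)],(.61,0,0)),
"tower":(c1([(147,42),(164,108),(92,130),(74,62)]),.065,[(20,-20),(-20,-20),(-20,20),(20,20)],(.56,-.34,0.2)),
"gate":(c2([(318,417),(457,399),(462,446),(325,465)]),.073,[(14,39),(14,-39),(-14,-39),(-14,39)],(.45,0,.1)),
"spire":(c2([(574,410),(643,378),(676,443),(609,479)]),.024,[(23,23),(23,-23),(-23,-23),(-23,23)],(.45,-.12,.3)),
"tree":(c1([(47,260),(32,315),(125,345)]),.010,[(18,28),(-18,28),(-18,-28)],(.45,-.33,-.2))}
def tf(p,m): 
    c,s=np.cos(p[2]),np.sin(p[2]); m=np.array(m)/1000; return p[:2]+m@np.array([[c,s],[-s,c]])
res={}
ov=g["img"].copy()
for k,(uv,z,m,x0) in D.items():
    r=least_squares(lambda p:(proj(f,np.c_[tf(p,m),np.full(len(m),z)])-uv).ravel(),x0)
    res[k]=r.x; print(k,r.x.round(4),"rms px",np.sqrt(np.mean(r.fun**2)).round(2))
    q=proj(g,np.c_[tf(r.x,m),np.full(len(m),z)]); cv2.polylines(ov,[np.round(q*16).astype(int)],k!="tree",(255,0,0),1,shift=4)
b=res["board"]
for k,m in dict(gate=(-25,0),tower=(-25,190),tree=(45,-100)).items():
    P=tf(b,[m])[0]; print("target",k,P.round(4)); q=proj(g,[*P,.012])[0]; cv2.circle(ov,tuple(np.round(q).astype(int)),2,(0,0,255),-1)
cv2.imwrite("pics/ov.png",cv2.resize(ov[180:370,130:490],None,fx=2.2,fy=2.2)[:,:,::-1])
E
python3 fit.py
```

```text
board [ 0.6183  0.0031 -0.0548] rms px 0.47
tower [ 0.5674 -0.348   0.2344] rms px 0.47
gate [0.4405 0.0095 0.115 ] rms px 0.26
spire [ 0.4448 -0.1278  0.4441] rms px 0.33
tree [ 0.454  -0.3385 -0.3113] rms px 0.42
target gate [0.5933 0.0045]
target tower [0.6038 0.1942]
target tree [ 0.6578 -0.0992]
```

View pics/ov.png

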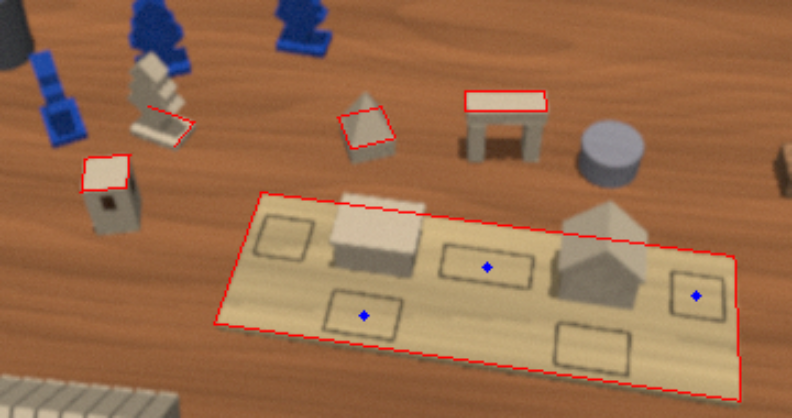

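Request:
apply_moves:
  claw: [0.085,0.085,0.085,0.085,0.085,0.085,0.085,0.085,0.085,0.085,0.085,0.085,0.085,0.085,0.085,0.085,0.085,0.085,0.085,0.085]
  xyz:
    - [0,0,-0.005]
    - [0,0,-0.005]
    - [0,0,-0.005]
    - [0,0,-0.005]
    - [0,0,-0.005]
    - [0,0,-0.005]
    - [0,0,-0.005]
    - [0,0,-0.005]
    - [0,0,-0.005]
    - [0,0,-0.005]
    - [0,0,-0.005]
    - [0.016,0.045,0]
    - [0.016,0.045,0]
    - [0.016,0.045,0]
    - [0.016,0.045,0]
    - [0.016,0.045,0]
    - [0.016,0.045,0]
    - [0.016,0.045,0]
    - [0.016,0.045,0]
    - [0.016,0.045,0]
  twist:
    - [0,0,-0.1375]
    - [0,0,-0.1375]
    - [0,0,-0.1375]
    - [0,0,-0.1375]
    - [0,0,-0.1375]
    - [0,0,-0.1375]
    - [0,0,-0.1375]
    - [0,0,-0.1375]
    - [0,0,-0.1375]
    - [0,0,-0.1375]
    - [0,0,-0.1375]
    - [0,0,0]
    - [0,0,0]
    - [0,0,0]
    - [0,0,0]
    - [0,0,0]
    - [0,0,0]
    - [0,0,0]
    - [0,0,0]
    - [0,0,0]
  force: 40

```text
clock: 3.3
position: [0.5415, -0.3642, 0.2864]
tool_rot: [-3.142, 0.0, 1.803]
force: [0.3, -0.9, 0.5]
grip_width: 0.0848
finger_force: 0.0
```

```bash
cat > go.py <<'E'
from h import *
import sys
# usage: go.py x y z yaw  -> shift in tool axes AFTER turning, and turn about tool z
o=bot.observe(); p=np.array(o["position"]); y0=o["tool_rot"][2]
print("t",round(o["clock"],1),"pos",p.round(4),"rpy",np.round(o["tool_rot"],3),"w",round(o["grip_width"],4),"F",np.round(o["force"],1),"ff",round(o["finger_force"],1))
if len(sys.argv)>4:
    x,y,z,w=map(float,sys.argv[1:]); d=np.array([x,y,z])-p; c,s=np.cos(w),np.sin(w)
    print("shift",np.round([c*d[0]+s*d[1],s*d[0]-c*d[1],-d[2]],4),"twist z",round(-((w-y0+np.pi)%(2*np.pi)-np.pi),4))
E
python3 go.py .5674 -.348 .15 1.805
```

```text
t 3.3 pos [ 0.5415 -0.3642  0.2864] rpy [-3.142  0.     1.803] w 0.0848 F [ 0.3 -0.9  0.5] ff 0.0
shift [0.0098 0.029  0.1364] twist z -0.0021
```

Request:
apply_moves:
  claw: [0.085,0.085,0.085,0.085,0.085,0.085,0.085,0.085,0,0,0,0,0,0,0,0]
  xyz:
    - [0.01,0.029,0.02]
    - [0,0,0.05]
    - [0,0,0.05]
    - [0,0,0.05]
    - [0,0,0.04]
    - [0,0,0.026]
    - [0,0,0.015]
    - [0,0,0.005]
    - [0,0,0]
    - [0,0,0]
    - [0,0,0]
    - [0,0,0]
    - [0,0,0]
    - [0,0,0]
    - [0,0,0]
    - [0,0,0]
  twist:
    - [0,0,0]
    - [0,0,0]
    - [0,0,0]
    - [0,0,0]
    - [0,0,0]
    - [0,0,0]
    - [0,0,0]
    - [0,0,0]
    - [0,0,0]
    - [0,0,0]
    - [0,0,0]
    - [0,0,0]
    - [0,0,0]
    - [0,0,0]
    - [0,0,0]
    - [0,0,0]
  force: 40

```text
clock: 4.9
position: [0.5667, -0.3494, 0.0318]
tool_rot: [3.14, 0.001, 1.803]
force: [0.2, 0.4, 6.2]
grip_width: 0.0393
finger_force: 40.3
```

```bash
python3 go.py .6038 .1942 .2 1.516
```

```text
t 4.9 pos [ 0.5667 -0.3494  0.0318] rpy [3.140e+00 1.000e-03 1.803e+00] w 0.0393 F [0.2 0.4 6.2] ff 40.3
shift [ 0.5448  0.0073 -0.1682] twist z 0.2871
```

Request:
apply_moves:
  claw: [0,0,0,0,0,0,0,0,0,0,0,0,0,0,0,0,0,0,0,0]
  xyz:
    - [0,0,-0.02]
    - [0,0,-0.04]
    - [0,0,-0.04]
    - [0,0,-0.04]
    - [0,0,-0.028]
    - [0,0,0]
    - [0,0,0]
    - [0.025,0,0]
    - [0.045,0.001,0]
    - [0.045,0.001,0]
    - [0.045,0.001,0]
    - [0.045,0.001,0]
    - [0.045,0.001,0]
    - [0.045,0.001,0]
    - [0.045,0.001,0]
    - [0.045,0,0]
    - [0.045,0,0]
    - [0.045,0,0]
    - [0.045,0,0]
    - [0.025,0,0]
  twist:
    - [0,0,0]
    - [0,0,0]
    - [0,0,0]
    - [0,0,0]
    - [0,0,0]
    - [0,0,0.1435]
    - [0,0,0.1435]
    - [0,0,0]
    - [0,0,0]
    - [0,0,0]
    - [0,0,0]
    - [0,0,0]
    - [0,0,0]
    - [0,0,0]
    - [0,0,0]
    - [0,0,0]
    - [0,0,0]
    - [0,0,0]
    - [0,0,0]
    - [0,0,0]

```text
clock: 6.9
position: [0.6021, 0.1992, 0.1992]
tool_rot: [3.141, -0.002, 1.52]
force: [0.1, -0.8, -1.1]
grip_width: 0.0395
finger_force: 40.5
```

```bash
python3 go.py .6038 .1942 .046 1.516
```

```text
t 6.9 pos [0.6021 0.1992 0.1992] rpy [ 3.141e+00 -2.000e-03  1.520e+00] w 0.0395 F [ 0.1 -0.8 -1.1] ff 40.5
shift [-0.0049  0.0019  0.1532] twist z 0.0036
```

Request:
apply_moves:
  claw: [0,0,0,0,0,0]
  xyz:
    - [0,0,0.02]
    - [0,0,0.035]
    - [0,0,0.035]
    - [0,0,0.035]
    - [0,0,0.01]
    - [0,0,0]
  twist:
    - [0,0,0]
    - [0,0,0]
    - [0,0,0]
    - [0,0,0]
    - [0,0,0]
    - [0,0,0]

```text
clock: 7.5
position: [0.6023, 0.1948, 0.063]
tool_rot: [-3.14, 0.001, 1.516]
force: [0.3, -0.1, 0.3]
grip_width: 0.0396
finger_force: 40.5
```

```bash
python3 go.py .6038 .1942 .0445 1.516; python3 - <<'E'
from h import *
f=cam("top");g=cam("scene")
a=cv2.resize(f["img"][140:220,205:305],None,fx=4,fy=4,interpolation=cv2.INTER_CUBIC)
b=cv2.resize(g["img"][250:330,400:500],None,fx=4,fy=4,interpolation=cv2.INTER_CUBIC)
cv2.imwrite("pics/t1.png",np.hstack([a,b])[:,:,::-1])
E
```

```text
t 7.5 pos [0.6023 0.1948 0.063 ] rpy [-3.140e+00  1.000e-03  1.516e+00] w 0.0396 F [ 0.3 -0.1  0.3] ff 40.5
shift [-0.0005  0.0015  0.0185] twist z 0.0004
```

View pics/t1.png

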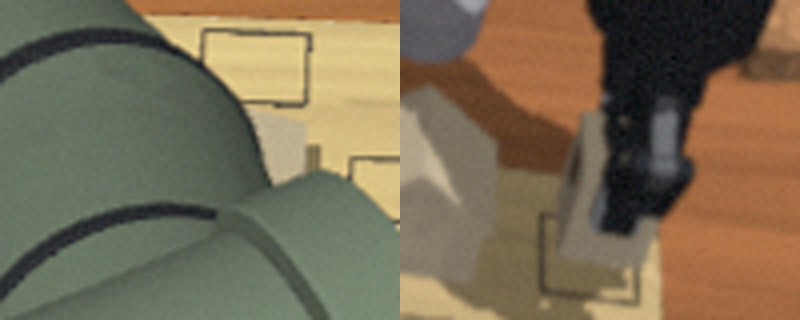

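Request:
apply_moves:
  claw: [0,0,0,0,0.085,0.085,0.085,0.085,0.085,0.085,0.085,0.085,0.085]
  xyz:
    - [0,0.0015,0.009]
    - [0,0,0.006]
    - [0,0,0.004]
    - [0,0,0]
    - [0,0,0]
    - [0,0,0]
    - [0,0,0]
    - [0,0,0]
    - [0,0,-0.01]
    - [0,0,-0.03]
    - [0,0,-0.04]
    - [0,0,-0.04]
    - [0,0,-0.02]
  twist:
    - [0,0,0]
    - [0,0,0]
    - [0,0,0]
    - [0,0,0]
    - [0,0,0]
    - [0,0,0]
    - [0,0,0]
    - [0,0,0]
    - [0,0,0]
    - [0,0,0]
    - [0,0,0]
    - [0,0,0]
    - [0,0,0]

```text
clock: 8.9
position: [0.6051, 0.1953, 0.1887]
tool_rot: [3.138, -0.002, 1.516]
force: [-1.1, -0.2, -0.8]
grip_width: 0.0851
finger_force: 0.0
```

```bash
python3 go.py .4405 .0095 .10 1.686
```

```text
t 8.9 pos [0.6051 0.1953 0.1887] rpy [ 3.138e+00 -2.000e-03  1.516e+00] w 0.0851 F [-1.1 -0.2 -0.8] ff 0.0
shift [-0.1657 -0.1849  0.0887] twist z -0.1697
```

Request:
apply_moves:
  claw: [0.085,0.085,0.085,0.085,0.085,0.085,0.085,0.085,0.085,0.085]
  xyz:
    - [0,0,0]
    - [0,0,0]
    - [-0.0276,-0.0308,0]
    - [-0.0276,-0.0308,0]
    - [-0.0276,-0.0308,0]
    - [-0.0276,-0.0308,0]
    - [-0.0276,-0.0308,0.02]
    - [-0.0276,-0.0308,0.02]
    - [0,0,0.02]
    - [0,0,0]
  twist:
    - [0,0,-0.085]
    - [0,0,-0.085]
    - [0,0,0]
    - [0,0,0]
    - [0,0,0]
    - [0,0,0]
    - [0,0,0]
    - [0,0,0]
    - [0,0,0]
    - [0,0,0]

```text
clock: 9.9
position: [0.4387, 0.0082, 0.1236]
tool_rot: [-3.14, 0.0, 1.685]
force: [-0.2, 0.5, 0.2]
grip_width: 0.0848
finger_force: 0.0
```

```bash
python3 go.py .4405 .0095 .043 1.686; python3 - <<'E'
from h import *
f=cam("top");g=cam("scene")
a=cv2.resize(f["img"][140:240,205:305],None,fx=4,fy=4,interpolation=cv2.INTER_CUBIC)
b=cv2.resize(g["img"][230:330,400:500],None,fx=4,fy=4,interpolation=cv2.INTER_CUBIC)
cv2.imwrite("pics/t2.png",np.hstack([a,b])[:,:,::-1])
E
```

```text
t 9.9 pos [0.4387 0.0082 0.1236] rpy [-3.14   0.     1.685] w 0.0848 F [-0.2  0.5  0.2] ff 0.0
shift [0.001  0.0019 0.0806] twist z -0.0009
```

View pics/t2.png

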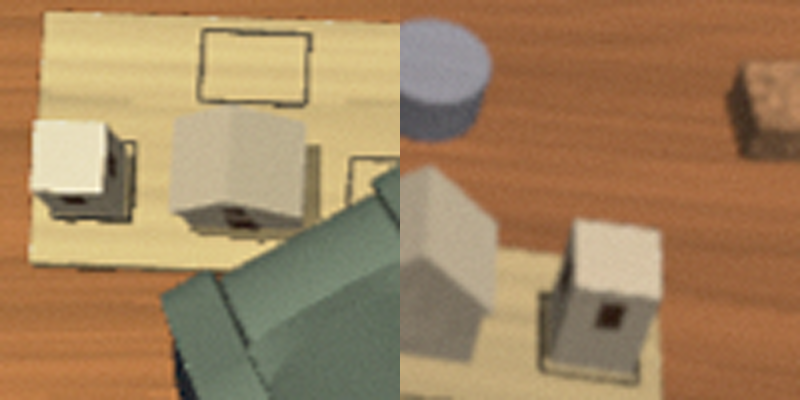

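Request:
apply_moves:
  claw: [0.085,0.085,0.085,0.085,0.085,0,0,0,0,0,0,0]
  xyz:
    - [0.001,0.002,0.02]
    - [0,0,0.03]
    - [0,0,0.02]
    - [0,0,0.01]
    - [0,0,0]
    - [0,0,0]
    - [0,0,0]
    - [0,0,0]
    - [0,0,0]
    - [0,0,0]
    - [0,0,0]
    - [0,0,0]
  twist:
    - [0,0,0]
    - [0,0,0]
    - [0,0,0]
    - [0,0,0]
    - [0,0,0]
    - [0,0,0]
    - [0,0,0]
    - [0,0,0]
    - [0,0,0]
    - [0,0,0]
    - [0,0,0]
    - [0,0,0]

```text
clock: 11.2
position: [0.442, 0.0102, 0.0449]
tool_rot: [3.141, 0.0, 1.686]
force: [-1.5, -0.3, 11.5]
grip_width: 0.0273
finger_force: 39.6
```

```bash
python3 go.py .5933 .0045 .18 1.516;  python3 - <<'E'
from h import *
from scipy.optimize import least_squares
f=cam("top"); uv=np.array([(32,122),(104,122),(104,192),(30,192)])/4+[204.6,139.6]
print(unproj(f,uv,.077).mean(0), proj(f,[.6038,.1942,.077])[0], uv.mean(0))
E
```

```text
t 11.2 pos [0.442  0.0102 0.0449] rpy [3.141 0.    1.686] w 0.0273 F [-1.5 -0.3 11.5] ff 39.6
shift [ 0.0026  0.1514 -0.1351] twist z 0.1701
[0.60302831 0.1957159  0.077     ] [222.16291491 178.47464451] [221.475 178.85 ]
```

Request:
apply_moves:
  claw: [0,0,0,0,0,0,0,0,0,0,0,0,0,0,0,0]
  xyz:
    - [0,0,-0.015]
    - [0,0,-0.035]
    - [0,0,-0.035]
    - [0,0,-0.035]
    - [0,0,-0.015]
    - [0,0,0]
    - [0,0,0]
    - [0.0026,0.03,0]
    - [0,0.04,0]
    - [0,0.04,0]
    - [0,0.03,0]
    - [0,0.0115,0]
    - [0,0,0.03]
    - [0,0,0.04]
    - [0,0,0.035]
    - [0,0,0]
  twist:
    - [0,0,0]
    - [0,0,0]
    - [0,0,0]
    - [0,0,0]
    - [0,0,0]
    - [0,0,0.085]
    - [0,0,0.085]
    - [0,0,0]
    - [0,0,0]
    - [0,0,0]
    - [0,0,0]
    - [0,0,0]
    - [0,0,0]
    - [0,0,0]
    - [0,0,0]
    - [0,0,0]

```text
clock: 12.85
position: [0.5904, 0.0044, 0.0707]
tool_rot: [-3.135, 0.001, 1.517]
force: [0.2, -0.9, 0.3]
grip_width: 0.0277
finger_force: 39.9
```

```bash
python3 go.py .5933 .0045 .0572 1.516
```

```text
t 12.8 pos [0.5904 0.0044 0.0707] rpy [-3.135e+00  1.000e-03  1.517e+00] w 0.0277 F [ 0.2 -0.9  0.3] ff 39.9
shift [0.0003 0.0029 0.0135] twist z 0.0007
```

Request:
apply_moves:
  claw: [0,0,0,0,0.085,0.085,0.085,0.085,0.085,0.085,0.085,0.085,0.085]
  xyz:
    - [0,0.002,0.007]
    - [0,0,0.004]
    - [0,0,0.003]
    - [0,0,0]
    - [0,0,0]
    - [0,0,0]
    - [0,0,0]
    - [0,0,0]
    - [0,0,-0.01]
    - [0,0,-0.03]
    - [0,0,-0.04]
    - [0,0,-0.04]
    - [0,0,-0.02]
  twist:
    - [0,0,0]
    - [0,0,0]
    - [0,0,0]
    - [0,0,0]
    - [0,0,0]
    - [0,0,0]
    - [0,0,0]
    - [0,0,0]
    - [0,0,0]
    - [0,0,0]
    - [0,0,0]
    - [0,0,0]
    - [0,0,0]

```text
clock: 14.15
position: [0.5959, 0.0047, 0.2045]
tool_rot: [3.138, -0.0, 1.516]
force: [-0.1, -0.2, -0.3]
grip_width: 0.0848
finger_force: 0.0
```

```bash
python3 go.py .454 -.3385 .19 1.2595
```

```text
t 14.2 pos [0.5959 0.0047 0.2045] rpy [ 3.138 -0.     1.516] w 0.0848 F [-0.1 -0.2 -0.3] ff 0.0
shift [-0.3702 -0.03    0.0145] twist z 0.2569
```

Request:
apply_moves:
  claw: [0.085,0.085,0.085,0.085,0.085,0.085,0.085,0.085,0.085,0.085,0.085,0.085,0.085,0.085]
  xyz:
    - [0,0,0]
    - [0,0,0]
    - [-0.02,-0.0015,0]
    - [-0.04,-0.0033,0]
    - [-0.04,-0.0033,0]
    - [-0.04,-0.0033,0]
    - [-0.04,-0.0033,0]
    - [-0.04,-0.0033,0]
    - [-0.04,-0.0033,0]
    - [-0.04,-0.0033,0]
    - [-0.04,-0.0033,0]
    - [-0.03,-0.0021,0.0145]
    - [0,0,0.03]
    - [0,0,0]
  twist:
    - [0,0,0.1285]
    - [0,0,0.1285]
    - [0,0,0]
    - [0,0,0]
    - [0,0,0]
    - [0,0,0]
    - [0,0,0]
    - [0,0,0]
    - [0,0,0]
    - [0,0,0]
    - [0,0,0]
    - [0,0,0]
    - [0,0,0]
    - [0,0,0]

```text
clock: 15.55
position: [0.4513, -0.3382, 0.1537]
tool_rot: [-3.138, -0.001, 1.258]
force: [-0.2, 0.6, 0.1]
grip_width: 0.085
finger_force: 0.0
```

```bash
python3 go.py .454 -.3385 .047 1.2595
```

```text
t 15.6 pos [ 0.4513 -0.3382  0.1537] rpy [-3.138e+00 -1.000e-03  1.258e+00] w 0.085 F [-0.2  0.6  0.1] ff 0.0
shift [0.0006 0.0027 0.1067] twist z -0.0015
```

Request:
apply_moves:
  claw: [0.085,0.085,0.085,0.085,0.085,0,0,0,0,0,0,0,0]
  xyz:
    - [0,0.002,0.02]
    - [0,0,0.035]
    - [0,0,0.03]
    - [0,0,0.017]
    - [0,0,0.004]
    - [0,0,0]
    - [0,0,0]
    - [0,0,0]
    - [0,0,0]
    - [0,0,0]
    - [0,0,0]
    - [0,0,0]
    - [0,0,0]
  twist:
    - [0,0,0]
    - [0,0,0]
    - [0,0,0]
    - [0,0,0]
    - [0,0,0]
    - [0,0,0]
    - [0,0,0]
    - [0,0,0]
    - [0,0,0]
    - [0,0,0]
    - [0,0,0]
    - [0,0,0]
    - [0,0,0]

```text
clock: 16.85
position: [0.4551, -0.3392, 0.0503]
tool_rot: [3.141, 0.0, 1.259]
force: [-0.4, 0.3, 6.8]
grip_width: 0.0194
finger_force: 46.5
```

```bash
python3 go.py .6578 -.0992 .22 1.516
```

```text
t 16.9 pos [ 0.4551 -0.3392  0.0503] rpy [3.141 0.    1.259] w 0.0194 F [-0.4  0.3  6.8] ff 46.5
shift [ 0.2508  0.1892 -0.1697] twist z -0.2568
```

Request:
apply_moves:
  claw: [0,0,0,0,0,0,0,0,0,0,0,0,0,0,0,0,0,0,0]
  xyz:
    - [0,0,-0.02]
    - [0,0,-0.04]
    - [0,0,-0.04]
    - [0,0,-0.03]
    - [0,0,-0.01]
    - [0,0,0]
    - [0,0,0]
    - [0.0158,0.0118,0]
    - [0.0313,0.0236,0]
    - [0.0313,0.0236,0]
    - [0.0313,0.0236,0]
    - [0.0313,0.0236,0]
    - [0.0313,0.0236,0]
    - [0.0313,0.0236,0]
    - [0.0313,0.0236,0]
    - [0.0158,0.0118,0]
    - [0,0,0.03]
    - [0,0,0.04]
    - [0,0,0]
  twist:
    - [0,0,0]
    - [0,0,0]
    - [0,0,0]
    - [0,0,0]
    - [0,0,0]
    - [0,0,-0.1285]
    - [0,0,-0.1285]
    - [0,0,0]
    - [0,0,0]
    - [0,0,0]
    - [0,0,0]
    - [0,0,0]
    - [0,0,0]
    - [0,0,0]
    - [0,0,0]
    - [0,0,0]
    - [0,0,0]
    - [0,0,0]
    - [0,0,0]

```text
clock: 18.75
position: [0.654, -0.0993, 0.1147]
tool_rot: [-3.133, -0.0, 1.516]
force: [-1.7, -0.1, -0.5]
grip_width: 0.02
finger_force: 45.4
```

```bash
python3 go.py .6578 -.0992 .0625 1.516; python3 - <<'E'
from h import *
f=cam("top");g=cam("scene")
a=cv2.resize(f["img"][140:240,290:390],None,fx=4,fy=4,interpolation=cv2.INTER_CUBIC)
b=cv2.resize(g["img"][250:350,240:340],None,fx=4,fy=4,interpolation=cv2.INTER_CUBIC)
cv2.imwrite("pics/t3.png",np.hstack([a,b])[:,:,::-1])
E
```

```text
t 18.8 pos [ 0.654  -0.0993  0.1147] rpy [-3.133 -0.     1.516] w 0.02 F [-1.7 -0.1 -0.5] ff 45.4
shift [0.0003 0.0038 0.0522] twist z 0.0004
```

View pics/t3.png

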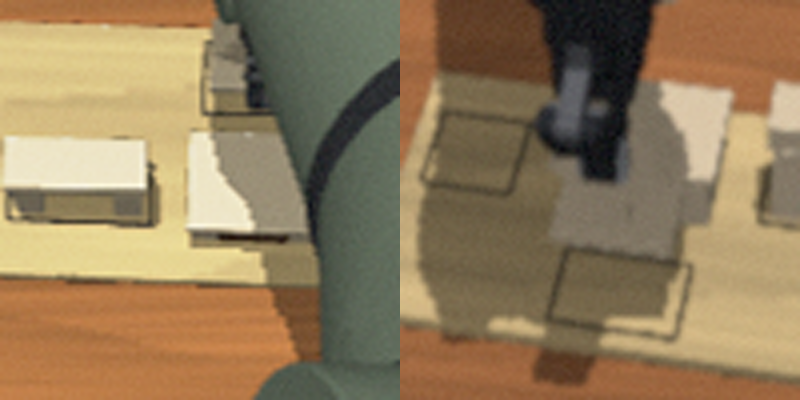

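Request:
apply_moves:
  claw: [0,0,0,0,0,0,0.045,0.045,0.045,0.045,0.045,0.045,0.045,0.045,0.085,0.085]
  xyz:
    - [0,0.002,0.015]
    - [0,0,0.02]
    - [0,0,0.01]
    - [0,0,0.005]
    - [0,0,0.002]
    - [0,0,0]
    - [0,0,0]
    - [0,0,0]
    - [0,0,0]
    - [0,0,0]
    - [0,0,-0.015]
    - [0,0,-0.035]
    - [0,0,-0.04]
    - [0,0,-0.04]
    - [0,0,-0.01]
    - [0,0,0]
  twist:
    - [0,0,0]
    - [0,0,0]
    - [0,0,0]
    - [0,0,0]
    - [0,0,0]
    - [0,0,0]
    - [0,0,0]
    - [0,0,0]
    - [0,0,0]
    - [0,0,0]
    - [0,0,0]
    - [0,0,0]
    - [0,0,0]
    - [0,0,0]
    - [0,0,0]
    - [0,0,0]

```text
clock: 20.45
position: [0.66, -0.0993, 0.2107]
tool_rot: [3.138, 0.0, 1.516]
force: [-0.3, -0.4, -0.1]
grip_width: 0.0724
finger_force: 0.0
```

```bash
python3 go.py .4448 -.1278 .15 2.015
```

```text
t 20.4 pos [ 0.66   -0.0993  0.2107] rpy [3.138 0.    1.516] w 0.0724 F [-0.3 -0.4 -0.1] ff 0.0
shift [ 0.0667 -0.2065  0.0607] twist z -0.4989
```

Request:
apply_moves:
  claw: [0.085,0.085,0.085,0.085,0.085,0.085,0.085,0.085,0.085,0.085,0.085,0.085]
  xyz:
    - [0,0,0]
    - [0,0,0]
    - [0,0,0]
    - [0,0,0]
    - [0.0111,-0.0344,0]
    - [0.0111,-0.0344,0]
    - [0.0111,-0.0344,0]
    - [0.0111,-0.0344,0]
    - [0.0111,-0.0344,0]
    - [0.0111,-0.0344,0.02]
    - [0,0,0.03]
    - [0,0,0]
  twist:
    - [0,0,-0.125]
    - [0,0,-0.125]
    - [0,0,-0.125]
    - [0,0,-0.124]
    - [0,0,0]
    - [0,0,0]
    - [0,0,0]
    - [0,0,0]
    - [0,0,0]
    - [0,0,0]
    - [0,0,0]
    - [0,0,0]

```text
clock: 21.65
position: [0.4418, -0.1278, 0.1553]
tool_rot: [-3.138, -0.003, 2.015]
force: [-0.2, 0.2, 0.9]
grip_width: 0.0847
finger_force: 0.0
```

```bash
python3 go.py .4448 -.1278 .006 2.015; python3 - <<'E'
from h import *
f=cam("top");g=cam("scene")
a=cv2.resize(f["img"][130:280,205:405],None,fx=2,fy=2,interpolation=cv2.INTER_CUBIC)
b=cv2.resize(g["img"][210:360,230:430],None,fx=2,fy=2,interpolation=cv2.INTER_CUBIC)
cv2.imwrite("pics/t4.png",np.hstack([a,b])[:,:,::-1])
E
```

```text
t 21.6 pos [ 0.4418 -0.1278  0.1553] rpy [-3.138e+00 -3.000e-03  2.015e+00] w 0.0847 F [-0.2  0.2  0.9] ff 0.0
shift [-0.0013  0.0027  0.1493] twist z -0.0001
```

View pics/t4.png

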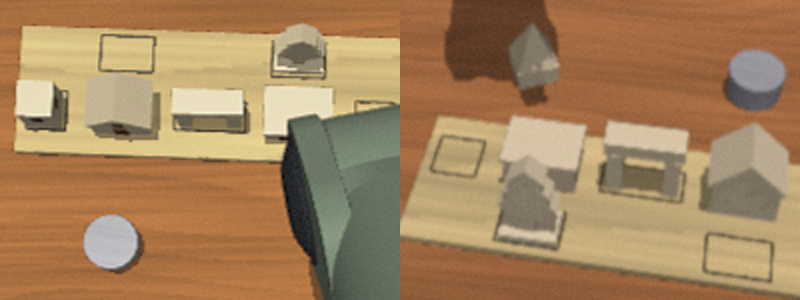

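```bash
python3 - <<'E'
from h import *
f=cam("top");g=cam("scene")
print(unproj(g,[296,222.5],.074),unproj(f,[370.4,248.1],.074))
E
```

```text
[[ 0.44780581 -0.12591826  0.074     ]] [[ 0.44463065 -0.12680529  0.074     ]]
```

Request:
apply_moves:
  claw: [0.085,0.085,0.085,0.085,0.085,0.085,0.085]
  xyz:
    - [-0.001,0.002,0.03]
    - [0,0,0.04]
    - [0,0,0.035]
    - [0,0,0.02]
    - [0,0,0.01]
    - [0,0,0.007]
    - [0,0,0]
  twist:
    - [0,0,0]
    - [0,0,0]
    - [0,0,0]
    - [0,0,0]
    - [0,0,0]
    - [0,0,0]
    - [0,0,0]

```text
clock: 22.55
position: [0.4469, -0.1278, 0.016]
tool_rot: [3.141, 0.0, 2.015]
force: [0.8, 0.2, 1.6]
grip_width: 0.0848
finger_force: 0.0
```

Request:
apply_moves:
  claw: [0.085,0.085,0.085,0,0,0,0,0,0,0]
  xyz:
    - [0,0,0.006]
    - [0,0,0.003]
    - [0,0,0]
    - [0,0,0]
    - [0,0,0]
    - [0,0,0]
    - [0,0,0]
    - [0,0,0]
    - [0,0,0]
    - [0,0,0]
  twist:
    - [0,0,0]
    - [0,0,0]
    - [0,0,0]
    - [0,0,0]
    - [0,0,0]
    - [0,0,0]
    - [0,0,0]
    - [0,0,0]
    - [0,0,0]
    - [0,0,0]

```text
clock: 23.55
position: [0.4466, -0.1279, 0.0072]
tool_rot: [3.141, 0.0, 2.015]
force: [-1.7, 1.0, 9.5]
grip_width: 0.0451
finger_force: 39.2
```

```bash
python3 go.py .6034 .195 .2 1.516
```

```text
t 23.6 pos [ 0.4466 -0.1279  0.0072] rpy [3.141 0.    2.015] w 0.0451 F [-1.7  1.   9.5] ff 39.2
shift [ 0.331   0.1389 -0.1928] twist z 0.4992
```

Request:
apply_moves:
  claw: [0,0,0,0,0,0,0,0,0,0,0,0,0,0,0,0,0,0,0,0]
  xyz:
    - [0,0,-0.02]
    - [0,0,-0.04]
    - [0,0,-0.04]
    - [0,0,-0.04]
    - [0,0,-0.04]
    - [0,0,-0.013]
    - [0,0,0]
    - [0,0,0]
    - [0,0,0]
    - [0,0,0]
    - [0.02,0.0084,0]
    - [0.0415,0.0174,0]
    - [0.0415,0.0174,0]
    - [0.0415,0.0174,0]
    - [0.0415,0.0174,0]
    - [0.0415,0.0174,0]
    - [0.0415,0.0174,0]
    - [0.0415,0.0174,0]
    - [0.0205,0.0087,0]
    - [0,0,0]
  twist:
    - [0,0,0]
    - [0,0,0]
    - [0,0,0]
    - [0,0,0]
    - [0,0,0]
    - [0,0,0]
    - [0,0,0.1248]
    - [0,0,0.1248]
    - [0,0,0.1248]
    - [0,0,0.1248]
    - [0,0,0]
    - [0,0,0]
    - [0,0,0]
    - [0,0,0]
    - [0,0,0]
    - [0,0,0]
    - [0,0,0]
    - [0,0,0]
    - [0,0,0]
    - [0,0,0]

```text
clock: 25.55
position: [0.603, 0.1988, 0.1986]
tool_rot: [-3.14, -0.001, 1.52]
force: [-0.5, -0.9, -1.0]
grip_width: 0.0454
finger_force: 42.0
```

Request:
apply_moves:
  claw: [0,0,0,0,0]
  xyz:
    - [0,0,0.03]
    - [0,0,0.04]
    - [0,0,0.02]
    - [0,0,0]
    - [0,0,0]
  twist:
    - [0,0,0]
    - [0,0,0]
    - [0,0,0]
    - [0,0,0]
    - [0,0,0]

```text
clock: 26.05
position: [0.6032, 0.1947, 0.1101]
tool_rot: [-3.141, 0.0, 1.516]
force: [1.4, -0.3, 0.2]
grip_width: 0.045
finger_force: 42.0
```

```bash
python3 go.py .6034 .195 .0842 1.516; python3 - <<'E'
from h import *
g=cam("scene");save(g,"pics/t5.png",(390,210,490,330),5)
E
```

```text
t 26.1 pos [0.6032 0.1947 0.1101] rpy [-3.141  0.     1.516] w 0.045 F [ 1.4 -0.3  0.2] ff 42.0
shift [0.0003 0.0002 0.0259] twist z -0.0002
```

View pics/t5.png

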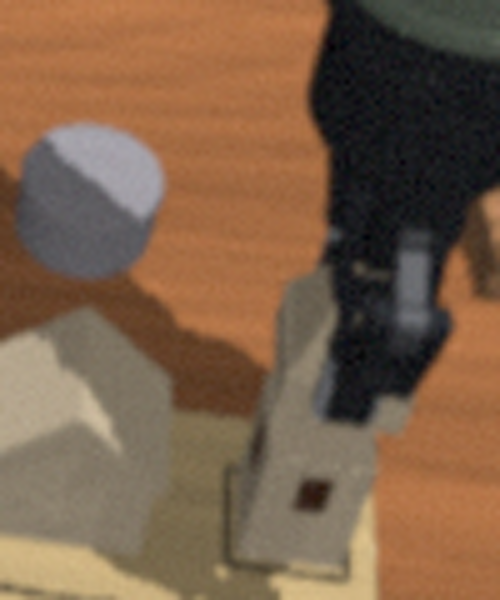

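The spire hangs level above the tower (tower front near (310,500) in the crop), aligned with it. I lower it 26 mm slowly.

Request:
apply_moves:
  claw: [0,0,0,0,0,0]
  xyz:
    - [0,0,0.01]
    - [0,0,0.008]
    - [0,0,0.005]
    - [0,0,0.002]
    - [0,0,0]
    - [0,0,0]
  twist:
    - [0,0,0]
    - [0,0,0]
    - [0,0,0]
    - [0,0,0]
    - [0,0,0]
    - [0,0,0]

```text
clock: 26.7
position: [0.6032, 0.1951, 0.0848]
tool_rot: [3.142, -0.0, 1.516]
force: [0.1, -0.1, -0.8]
grip_width: 0.0453
finger_force: 42.1
```

Request:
apply_moves:
  claw: [0,0,0.055,0.06,0.07,0.085,0.085,0.085,0.085,0.085,0.085,0.085,0.085,0.085,0.085]
  xyz:
    - [0,0,0.001]
    - [0,0,0]
    - [0,0,0]
    - [0,0,0]
    - [0,0,0]
    - [0,0,0]
    - [0,0,0]
    - [0,0,-0.01]
    - [0,0,-0.03]
    - [0,0,-0.04]
    - [0,0,-0.04]
    - [0,-0.03,0]
    - [0,-0.04,0]
    - [0,-0.04,0]
    - [0,-0.03,0]
  twist:
    - [0,0,0]
    - [0,0,0]
    - [0,0,0]
    - [0,0,0]
    - [0,0,0]
    - [0,0,0]
    - [0,0,0]
    - [0,0,0]
    - [0,0,0]
    - [0,0,0]
    - [0,0,0]
    - [0,0,0]
    - [0,0,0]
    - [0,0,0]
    - [0,0,0]

```text
clock: 28.2
position: [0.4613, 0.2027, 0.2046]
tool_rot: [3.141, 0.0, 1.517]
force: [1.0, 0.8, 0.3]
grip_width: 0.085
finger_force: 0.0
```

Request:
apply_moves:
  claw: [0.085,0.085,0.085,0.085,0.085]
  xyz:
    - [0,0,0]
    - [0,0,0]
    - [0,0,0]
    - [0,0,0]
    - [0,0,0]
  twist:
    - [0,0,0]
    - [0,0,0]
    - [0,0,0]
    - [0,0,0]
    - [0,0,0]

```text
clock: 28.7
position: [0.4638, 0.2026, 0.2036]
tool_rot: [-3.141, -0.0, 1.516]
force: [-0.6, -0.1, 0.2]
grip_width: 0.0849
finger_force: 0.0
```

```bash
python3 - <<'E'
from h import *
f=cam("top");g=cam("scene")
a=cv2.resize(f["img"][130:280,205:405],None,fx=2,fy=2,interpolation=cv2.INTER_CUBIC)
b=cv2.resize(g["img"][210:360,300:500],None,fx=2,fy=2,interpolation=cv2.INTER_CUBIC)
cv2.imwrite("pics/t6.png",np.hstack([a,b])[:,:,::-1])
save(f,"pics/t7.png",(205,130,385,220),4.4)
for q in ("sanding_block","tin","slat"): print(q,[(r["score"],np.round(r["position"],3)) for r in bot.find_in("top",q)][:1])
E
```

```text
sanding_block []
tin [(0.75, array([0.448, 0.117, 0.037]))]
slat []
```

View pics/t6.png

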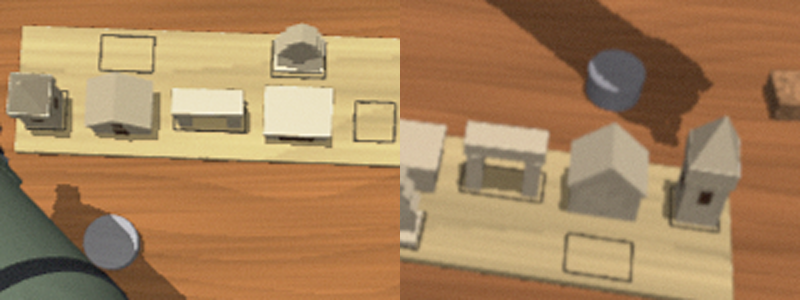

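View pics/t7.png

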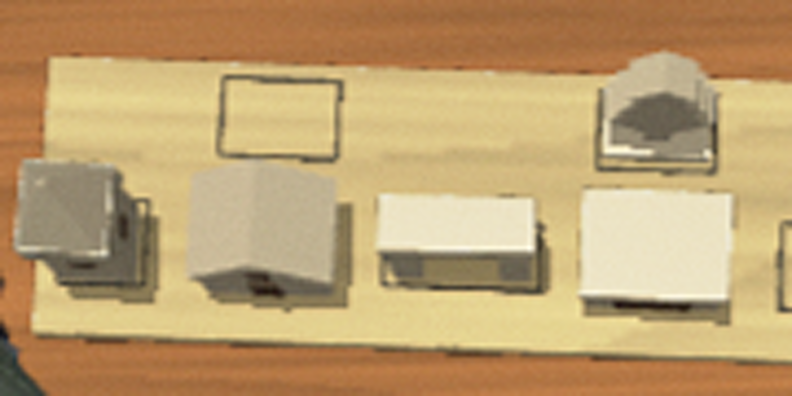

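```bash
python3 - <<'E'
from h import *
f=cam("top"); t=lambda p:np.array(p)/4.4+[204.6,129.6]
b=np.array([.6183,.0031]);c,s=np.cos(-.0548),np.sin(-.0548);R=np.array([[c,-s],[s,c]])
def B(p,z): return ((unproj(f,t(p),z).mean(0)[:2]-b)@R*1000).round(1)
print("spire",B([(22,158),(118,165),(108,255),(16,247)],.101),"gate",B([(378,195),(537,198),(535,252),(377,250)],.085),
"tree front edge mid (want 27,-100)",B([(605,155),(715,160)],.022),"tree apex",B([(665,53)],.115))
E
```

```text
spire [-26.1 190.4] gate [-24.7   0.1] tree front edge mid (want 27,-100) [  28.4 -101.3] tree apex [ 56.1 -98.8]
```

```bash
python3 -c "
from workcell import bot
print(bot.job_done())"
```

```text
the job is handed in; nothing more can be done
None
```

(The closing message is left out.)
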